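Tighten the bit in the drill, then hold the tool-chest lid at its balance point

TASK

I am about to drill the steel tool chest's lid for a new lid stay. First nip up the step drill in the cordless drill that stands nose-up in the vise: turn the chuck sleeve clockwise, seen from above, until it comes to its stop and all three jaws are tight on the shank. Then raise the chest's lid by its bow handle to its balance point, where it stands a shade short of upright and wants to fall neither way, without letting it go over backwards, and finish still gripping it steady there for me; leave everything lying round about where it is.

Things in the scene. Friction and masses are not known exactly. Their poses are not given: they have to be found in the camera images.
- chest: grey sheet-steel tool chest, fixed to the bench; body 164 (x) x 300 (y) x 85 mm high, with the closed lid 102 mm high. Origin: centre of its underside. Its own x points from the front (handle side, towards the robot) to the hinge side at the back, y along its length, z up.
- lid (a joint): opening angle of the lid about its hinge (along chest's y), rad: 0 = closed, grows as the front edge rises; plate exactly vertical at 1.57; its weight stands over the hinge (balance point) at 1.49; stop at 2.0, beyond the balance. The lid weighs 0.5 to 0.8 kg and its hinge is loose: below the balance it falls shut, beyond it falls over backwards.
- lid_handle (a point): middle of the grip bar of the lid's bow handle: round steel bar 10 mm thick, 100 mm clear between its legs, parallel to chest's y, 40 mm out from the lid's front edge (35 mm free behind it). 92 mm above the bench when closed, on top at 300 mm when upright; 210 mm from the hinge axis, 2 mm above it when closed. The bar turns between fingers closed across it, so a gripper pointing down can follow.
- lid_hinge (a point): middle of the lid's hinge axis, at the back (chest's +x) of the chest: 84 mm behind the chest's centre, 90 mm above the bench. It stays still.
- drill: small grey bench vise with a black cordless pistol drill clamped in it nose-up; fixed to the bench. Origin: under the drill's upright spindle axis, on the bench. The drill's grip and battery stick out along its own +x up to 190 mm, at 30 to 145 mm height; the vise is 62 mm wide and reaches about 100 mm along its own +y and -y, its jaws 110 mm high.
- sleeve (a joint): turn of the chuck sleeve about the upright spindle axis, rad: grows clockwise seen from above; 0 = jaws open, they touch the shank at about 1.9, hard stop at 2.5 where they are fully tight (well tight from 2.3). It turns stiffly (0.12 N m) and stays where it is left; it starts between 0 and 0.5, so it needs two grasps or more.
- sleeve_top (a point): centre of the top of the chuck sleeve, on the spindle axis, 220 mm above the bench. The sleeve is a black ribbed cylinder 42 mm in diameter, its straight part from 44 to 4 mm below this point; grip it across its diameter from above, 15 to 20 mm below this point. The bit stands 20 mm out above this point.
- bit: steel step drill standing loosely in the chuck, upright: shank 10 mm in diameter and 46 mm long, stepped head 12 mm wide and 17 mm high, in all 63 mm. Origin: centre of its foot, 177 mm above the bench, 43 mm below the top of the sleeve; own z is its axis.
- jaw1: one of the three steel chuck jaws round the shank, 120 degrees apart, 7 mm wide; they stand 1.6 mm off the shank at sleeve 0 and close by 0.84 mm per rad of the sleeve, all together. Origin: foot of its gripping face.
- jaw2: the second jaw, as jaw1
- jaw3: the third jaw, as jaw1
- stay: bystander: the new lid stay, flat steel bar 168 x 18 x 4 mm with a brass stud, lying in front of the chest. Origin: middle of its underside.
- spanner: bystander: steel spanner 195 mm long, 34 mm wide, lying beside the chest's -y end. Origin: middle of its underside.
- screwdriver: bystander: wood-handled screwdriver 200 mm long, lying beside the chest's +y end.
- hammer: bystander: wood-handled hammer 270 mm long, lying on the robot's side of the vise.
- rivet_tin: bystander: small open aluminium tin, 64 mm in diameter, 42 mm high, by the vise. Origin: centre of its underside.
- tape: bystander: black tape measure 72 x 38 x 64 mm, standing behind the chest. Origin: centre of its underside.
- oil_bottle: bystander: grey oil bottle 48 mm in diameter, 120 mm high, by the vise. Origin: centre of its underside.

How it is judged:
By the outcome, as a careful person would: the job done as asked, in the order asked, and still so for the second after the job is handed in, while the arm keeps its last pose, push and grip.
It also fails if it takes over 72 s, if anything falls off the work surface, if the arm or the gripper's body presses on something with over 40 N, if the wrist force passes 120 N, or if a joint passes its speed limit or range.

ROBOT

A 6-joint arm with a two-finger parallel gripper is mounted at the origin on the work surface. World frame = base frame: x ahead of the robot, y to its left, z up, the work surface at z = 0. Lengths are in m, angles in rad, forces in N, time in s.
With the tool pointing down it reaches from about 0.425 to 0.95 m from the base axis. Payload 3.5 kg.
Tool frame: the origin (TCP) lies midway between the tips of the shut fingers; the grasp point (between the pads) lies 19 mm behind it; z points along the fingers, y is the line along which they close (so a half turn about z gives the same grasp; the last joint's range is limited). The gripper opens to 85 mm and grips with 20 to 120 N. Pads are 22 mm wide; open, the fingers measure 114 mm over their backs; the gripper's body (76 mm by 85 mm) begins 54 mm behind the grasp point. The pads swing forward as they close: fully open they stand 13 mm farther back than shut.
Start: joints at [-1.394, 0.286, 1.577, -0, 1.279, -0.15], TCP at [0.217, -0.639, 0.231] pointing down, gripper open.
Joint ranges: [-2.77, 2.77], [-0.9, 2.22], [0.21, 2.48], [-1.53, 4.67], [0.24, 2.81], [-2.84, 2.84]. Speed limits (rad/s): [2.79, 2.79, 3.14, 3.14, 3.14, 3.14].

INTERFACE

Orientations are given as a unit quaternion [x, y, z, w].
In Python, from plant import * gives the robot as it stands.
- The arm moves only by the tool move_arm, never from a script. Its argument "moves" is a list of rows, each a list of 3 entries, a list of its own where there are three numbers: the opening, from 0 (shut) to 1 (fully open), then the shift along the tool's x, y, z in m, then the turn, a rotation vector about the tool's x, y, z in rad. A call has exactly 10 rows; each row shifts and turns the commanded pose from where the row before left it, along the tool's axes as they then stand; what a row does not reach is not made up. A row lasts 1/12 s, in which the tool goes at most 41.7 mm and 7.16 degrees, less where a joint would pass 70% of its speed; a pose out of reach is approached as far as the arm can. A call is refused whole if a number of a shift passes 0.0417 or a number of a turn 0.125, either way. A call with a gripper value outside its range is refused whole. The fingers move at their own pace and stop on an object; "grip_force" is the grip in N (left out, the last holds). Time passes only in rows, so rows that do not move let the fingers close, or fill a call up. It gives the time, the measured TCP pose, the force, the opening and the grip force at its end, in the units of the state.
- get_state(): the state, without advancing time (a new reading comes with each control period).
- read_camera(name): name is "side" or "top" or "wrist"; returns the picture (400x640x3 uint8, red, green, blue); there is no depth.
- camera_params(name): a dict with "fx", "fy", "cx", "cy" (pixels), "rvec" (rotation vector, rad) and "tvec" (3), from world to camera coordinates, as OpenCV has them; the wrist camera has in their place "tool_from_camera" (4x4, takes a point from camera to tool coordinates, whose origin is the TCP and whose axes are the flange's). Camera axes: x right, y down, z forward; pixel columns grow to the right and rows downward; lengths in m; the calibration is good to about 2 mm. A picture is of the moment at which its call begins: read the wrist's pose just before it. camera_params takes no time and is no camera call.
- sign_off(): hands the job in; it is judged then, once.
The state is a dict: "time": time; "qpos": joint angles; "dq": joint speeds; "joint_efforts": joint torques, N m; "eef_pos": TCP position; "tcp_rot": TCP orientation; "contact_force": force on the tool from outside, world axes, zero at the start; "wrist_torque": the same for the moment, N m; "opening": opening from 0.0 (shut) to 1.0 (fully open); "finger_force": force on a finger pad.
Only numpy, scipy, OpenCV 4.12 (cv2) and the standard library are available. Lean on these libraries where they do the work, as an engineer would, in place of code of your own. Each camera call takes 0.05 s, during which the arm holds its last target. There are 200 camera calls.

## Working session

There is one attempt and no reset: what is moved stays moved. The work goes in short steps, Python scripts to look and compute and a tool call to move; the robot and the scene stay as the last step left them, time stands still between calls to the robot, and variables do not carry over. Pictures are saved under pics/ and viewed, at most 10 in all, crops included, and the job is handed in when it is done.

Besides the shell and the picture viewer there is one more tool, called as name(argument=value, ...), one argument or row to a line, values as JSON. move_arm: Moves the arm, as the interface text tells. Its arguments: {"type":"object","properties":{"moves":{"type":"array"},"grip_force":{"type":"number"}},"required":["moves"]}

```bash
mkdir -p pics; ls; python3 - <<'E'
from plant import *
import cv2
s=get_state();print(s)
for n in("top","side"):
    im=read_camera(n);cv2.imwrite(f"pics/{n}0.png",im[:,:,::-1]);print(n,camera_params(n))
print(camera_params("wrist"))
E
```

```text
pics
{'time': 0.0, 'qpos': array([-1.39397939e+00,  2.87176841e-01,  1.57815968e+00, -1.85513993e-05,
        1.27858632e+00, -1.50003656e-01]), 'dq': array([ 0.00093599,  0.0005228 ,  0.00066382,  0.00034716, -0.00039071,
        0.00213985]), 'joint_efforts': array([-3.48090889e-04, -4.05979156e+01, -2.92627430e+01, -1.34341963e-04,
        5.98694067e-03, -4.92468274e-06]), 'eef_pos': array([ 0.21660401, -0.63861949,  0.22994909]), 'tcp_rot': array([ 9.86677115e-01,  1.62686548e-01, -2.44981486e-05, -1.16487308e-03]), 'contact_force': array([-0.54023631, -0.05122256,  0.26158452]), 'wrist_torque': array([-0.00630403, -0.02222441,  0.02608165]), 'finger_force': 0.0, 'opening': 0.9991142958520306}
top {'fx': 404.8214203888717, 'fy': 404.8214203888717, 'cx': 321.69932118385225, 'cy': 200.54547018458481, 'rvec': array([ 2.18688033, -2.1729623 ,  0.09320398]), 'tvec': array([0.0055248 , 0.54742199, 1.1248915 ])}
side {'fx': 375.045647916683, 'fy': 375.045647916683, 'cx': 319.98277680907063, 'cy': 198.83141977801955, 'rvec': array([ 0.54746858, -2.6850935 ,  1.15600475]), 'tvec': array([0.48949048, 0.26670975, 0.99279954])}
{'fx': 311.2662158024032, 'fy': 311.2662158024032, 'cx': 321.8063180795395, 'cy': 208.71612295716446, 'tool_from_camera': array([[-1.37772369e-03, -9.59656011e-01, -2.81173333e-01,
         7.25258636e-02],
       [ 9.99999042e-01, -1.28428609e-03, -5.16583488e-04,
         1.51369146e-03],
       [ 1.34635447e-04, -2.81173775e-01,  9.59656860e-01,
        -1.42942357e-01],
       [ 0.00000000e+00,  0.00000000e+00,  0.00000000e+00,
         1.00000000e+00]])}
```

View pics/top0.png

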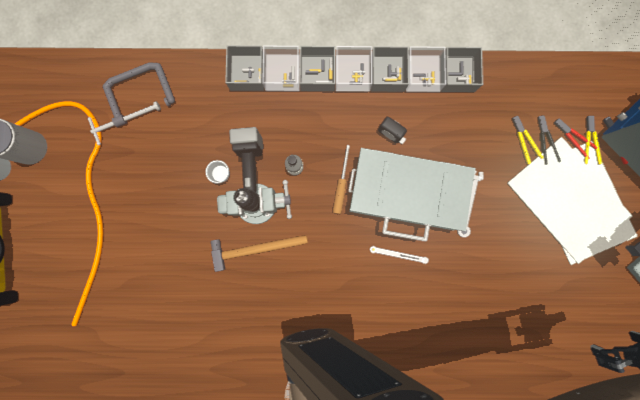

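View pics/side0.png

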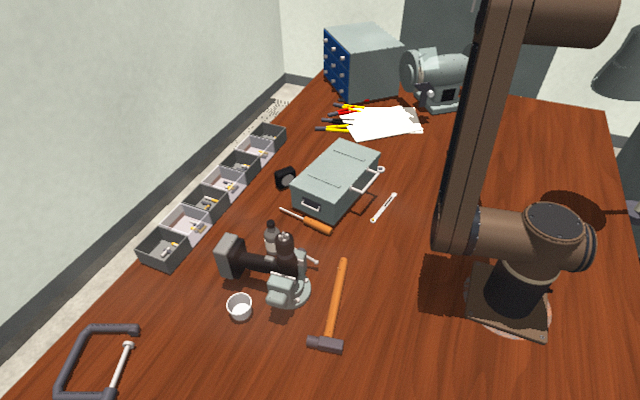

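```bash
cat > h.py <<'E'
import numpy as np, cv2
from plant import *
from scipy.spatial.transform import Rotation as R
def cam(n,s=None):
    p=camera_params(n);K=np.array([[p['fx'],0,p['cx']],[0,p['fy'],p['cy']],[0,0,1]])
    if n=="wrist":
        T=np.eye(4);T[:3,:3]=R.from_quat(s['tcp_rot']).as_matrix();T[:3,3]=s['eef_pos']
        W=np.linalg.inv(T@p['tool_from_camera']);return K,W[:3,:3],W[:3,3]
    return K,R.from_rotvec(p['rvec']).as_matrix(),np.array(p['tvec'])
def ray(c,uv):
    K,Rm,t=c;d=Rm.T@np.linalg.solve(K,[uv[0],uv[1],1.]);return -Rm.T@t,d/np.linalg.norm(d)
def onz(c,uv,z):
    o,d=ray(c,uv);return o+d*(z-o[2])/d[2]
def proj(c,P):
    K,Rm,t=c;q=(K@(Rm@np.atleast_2d(P).T+t[:,None]));return (q[:2]/q[2]).T
def tri(*rs):
    A=sum(np.eye(3)-np.outer(d,d) for o,d in rs);b=sum((np.eye(3)-np.outer(d,d))@o for o,d in rs);return np.linalg.solve(A,b)
E
python3 - <<'E'
from h import *
t=cv2.imread("pics/top0.png");s=cv2.imread("pics/side0.png")
f=lambda im,x,y,w,h:cv2.resize(im[y:y+h,x:x+w],(400,300),interpolation=cv2.INTER_CUBIC)
a=np.hstack([f(t,205,150,100,75),f(s,230,210,100,75)]);b=np.hstack([f(t,340,140,160,120),f(s,270,130,160,120)])
cv2.imwrite("pics/crop0.png",np.vstack([a,b]))
c=cam("top");print(onz(c,(245,195),.22),onz(c,(406,237),.092))
E
```

```text
[0.54281467 0.1895553  0.22      ] [ 0.44629242 -0.21442189  0.092     ]
```

View pics/crop0.png

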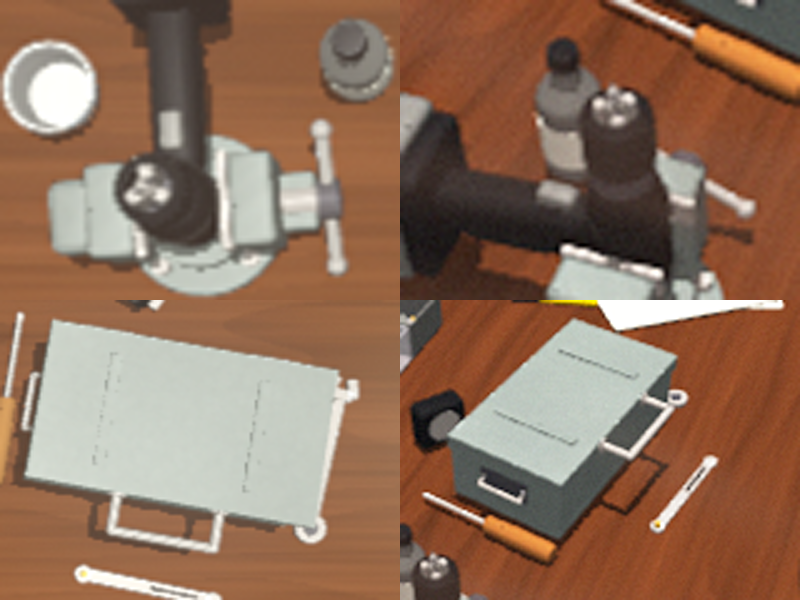

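```bash
cat >> h.py <<'E'
def goto(P,s=None):
    s=s or get_state();return np.round(R.from_quat(s['tcp_rot']).inv().apply(np.array(P)-s['eef_pos']),4)
E
python3 - <<'E'
from h import *
T=cam("top");S=cam("side")
p=tri(ray(T,(242,197)),ray(S,(283.7,236.2)));print("sleeve",p,onz(T,(242,197),.22),onz(S,(283.7,236.2),.22))
im=cv2.imread("pics/top0.png");hsv=cv2.cvtColor(im,cv2.COLOR_BGR2HSV)
m=((hsv[...,1]<45)&(hsv[...,2]>120)).astype(np.uint8);m[:,:345]=0;m[:,490:]=0;m[:140]=0;m[260:]=0
m2=cv2.morphologyEx(m,cv2.MORPH_OPEN,np.ones((9,9)))
c=max(cv2.findContours(m2,0,2)[0],key=cv2.contourArea);r=cv2.boxPoints(cv2.minAreaRect(c));q=cv2.approxPolyDP(c,8,True)[:,0]
for u in q: print("lid",u,onz(T,u,.102)[:2])
a=onz(T,(384.8,233.2),.092);b=onz(T,(426.4,239.6),.092)
print("bar top",a,b,(a+b)/2,np.linalg.norm(a-b))
for u in((378.8,171.2),(362,192)):print(u,onz(S,u,.092))
print(goto([.56,-.45,.35]))
E
```

```text
sleeve [0.53784218 0.19604993 0.22221746] [0.53805414 0.19648826 0.22      ] [0.53887021 0.19439364 0.22      ]
lid [360 150] [ 0.67670389 -0.0921259 ]
lid [351 211] [ 0.51363922 -0.06816088]
lid [468 235] [ 0.4525884  -0.37505007]
lid [474 168] [ 0.63023066 -0.39524172]
bar top [ 0.45595868 -0.15839484  0.092     ] [ 0.43978334 -0.2683085   0.092     ] [ 0.44787101 -0.21335167  0.092     ] 0.11109750585318165
(378.8, 171.2) [ 0.43871591 -0.27646421  0.092     ]
(362, 192) [ 0.45723018 -0.15768819  0.092     ]
[ 0.3858 -0.0687 -0.1197]
```

move_arm(
  moves=[
    [1,[0.038,-0.006,-0.013],[0,0,0]],
    [1,[0.038,-0.006,-0.013],[0,0,0]],
    [1,[0.038,-0.006,-0.013],[0,0,0]],
    [1,[0.038,-0.006,-0.013],[0,0,0]],
    [1,[0.038,-0.006,-0.013],[0,0,0]],
    [1,[0.038,-0.006,-0.013],[0,0,0]],
    [1,[0.038,-0.006,-0.013],[0,0,0]],
    [1,[0.038,-0.006,-0.013],[0,0,0]],
    [1,[0.038,-0.006,-0.013],[0,0,0]],
    [1,[0.038,-0.006,-0.013],[0,0,0]],
  ],
)

```text
time: 0.93
eef_pos: [0.5587, -0.4591, 0.3612]
tcp_rot: [0.987, 0.163, -0.0, -0.0]
contact_force: [0.5, -0.8, 0.6]
opening: 1.002
finger_force: 0.0
```

```bash
python3 -c "
from h import *
s=get_state();print(s['eef_pos'],s['qpos'],goto([.5,.196,.37]))"
```

```text
[ 0.55871578 -0.4590768   0.36123075] [-8.27779855e-01  3.34644224e-01  1.28441355e+00 -6.18594122e-05
  1.52365339e+00  4.16143619e-01] [ 0.1547 -0.6393 -0.0082]
```

move_arm(
  moves=[
    [1,[0.009,-0.038,0],[0,0,0]],
    [1,[0.009,-0.038,0],[0,0,0]],
    [1,[0.009,-0.038,0],[0,0,0]],
    [1,[0.009,-0.038,0],[0,0,0]],
    [1,[0.009,-0.038,0],[0,0,0]],
    [1,[0.009,-0.038,0],[0,0,0]],
    [1,[0.009,-0.038,0],[0,0,0]],
    [1,[0.009,-0.038,0],[0,0,0]],
    [1,[0.009,-0.038,0],[0,0,0]],
    [1,[0.009,-0.038,0],[0,0,0]],
  ],
)

```text
time: 1.77
eef_pos: [0.5198, -0.0698, 0.3608]
tcp_rot: [0.987, 0.162, -0.0, -0.0]
contact_force: [1.0, 0.2, 0.3]
opening: 0.999
finger_force: 0.0
```

move_arm(
  moves=[
    [1,[0.009,-0.038,0],[0,0,0]],
    [1,[0.009,-0.038,0],[0,0,0]],
    [1,[0.009,-0.038,0],[0,0,0]],
    [1,[0.009,-0.038,0],[0,0,0]],
    [1,[0.009,-0.038,0],[0,0,0]],
    [1,[0.009,-0.038,0],[0,0,0]],
    [1,[0.009,-0.038,0],[0,0,0]],
    [1,[0,0,0],[0,0,-0.12]],
    [1,[0,0,0],[0,0,-0.12]],
    [1,[0,0,0],[0,0,-0.12]],
  ],
)

```text
time: 2.6
eef_pos: [0.4942, 0.2016, 0.3606]
tcp_rot: [0.94, 0.341, -0.001, -0.0]
contact_force: [-0.7, 0.5, -0.3]
opening: 1.001
finger_force: 0.0
```

move_arm(
  moves=[
    [1,[0,0,0],[0,0,-0.12]],
    [1,[0,0,0],[0,0,-0.12]],
    [1,[0,0,0],[0,0,-0.12]],
    [1,[0,0,0],[0,0,-0.12]],
    [1,[0,0,0],[0,0,-0.12]],
    [1,[0,0,0],[0,0,-0.12]],
    [1,[0,0,0],[0,0,-0.12]],
    [1,[0,0,0],[0,0,-0.12]],
    [1,[0,0,0],[0,0,-0.12]],
    [1,[0,0,0],[0,0,-0.12]],
  ],
)

```text
time: 3.43
eef_pos: [0.4946, 0.2004, 0.3607]
tcp_rot: [0.585, 0.811, -0.0, -0.0]
contact_force: [0.3, 0.8, -0.2]
opening: 1.0
finger_force: 0.0
```

```bash
python3 - <<'E'
from h import *
s=get_state();im=read_camera("wrist");cv2.imwrite("pics/w1.png",im[:,:,::-1])
print(s['eef_pos'],s['qpos'],goto([.538,.196,.3],s),proj(cam("wrist",s),[.538,.196,.22]))
E
```

```text
[0.49460302 0.20042196 0.36065598] [ 1.94775582e-01 -9.97261733e-02  1.75906403e+00  1.44726746e-05
  1.48341295e+00 -1.27173929e-01] [-0.0179  0.0398  0.0606] [[362.68291925 213.54111177]]
```

View pics/w1.png

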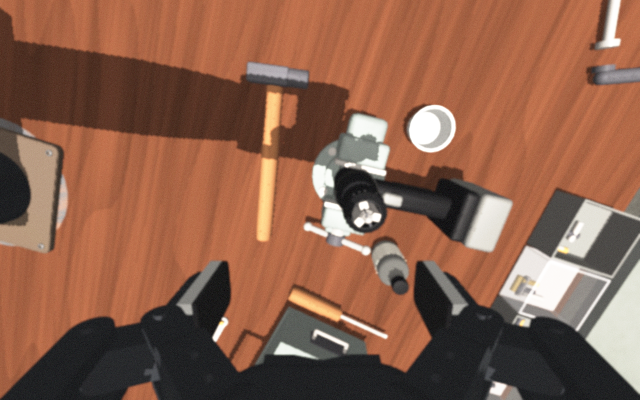

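move_arm(
  moves=[
    [1,[0,0,0],[0,0,-0.12]],
    [1,[0,0,0],[0,0,-0.12]],
    [1,[0,0,0],[0,0,-0.12]],
    [1,[0,0,0],[0,0,-0.12]],
    [1,[0,0,0],[0,0,-0.12]],
    [1,[0,0,0],[0,0,-0.12]],
    [1,[0,0,0],[0,0,-0.12]],
    [1,[0,0,0],[0,0,-0.12]],
    [1,[0,0,0],[0,0,-0.12]],
    [1,[0,0,0],[0,0,-0.12]],
  ],
)

```text
time: 4.32
eef_pos: [0.4946, 0.2004, 0.3608]
tcp_rot: [0.026, 1.0, -0.0, -0.0]
contact_force: [0.2, -1.3, -0.4]
opening: 0.996
finger_force: 0.0
```

move_arm(
  moves=[
    [1,[0,0,0],[0,0,-0.12]],
    [1,[0,0,0],[0,0,-0.12]],
    [1,[0,0,0],[0,0,-0.12]],
    [1,[0,0,0],[0,0,-0.12]],
    [1,[0,0,0],[0,0,-0.12]],
    [1,[0,0,0],[0,0,-0.12]],
    [1,[0,0,0],[0,0,-0.12]],
    [1,[0,0,0],[0,0,0]],
    [1,[0,0,0],[0,0,0]],
    [1,[0,0,0],[0,0,0]],
  ],
)

```text
time: 5.15
eef_pos: [0.4948, 0.2005, 0.3611]
tcp_rot: [-0.381, 0.925, 0.0, -0.0]
contact_force: [-0.0, 0.5, 0.4]
opening: 0.997
finger_force: 0.0
```

```bash
python3 - <<'E'
from h import *
s=get_state();im=read_camera("wrist");c=cam("wrist",s);x=proj(c,[.538,.196,.22])[0];print(s['eef_pos'],s['qpos'],goto([.538,.196,.28],s),x)
u,v=x.astype(int);cr=im[max(0,v-50):v+50,u-60:u+60,::-1];print(max(0,v-50),u-60);cv2.imwrite("pics/w2.png",cv2.resize(cr,None,fx=5,fy=5,interpolation=2))
E
```

```text
[0.4947518  0.20045218 0.36105261] [ 1.94781813e-01 -9.98550872e-02  1.75848498e+00  4.75024747e-06
  1.48348291e+00 -2.15765257e+00] [-0.0276 -0.0336  0.081 ] [288.91680299 224.2266799 ]
174 228
```

View pics/w2.png

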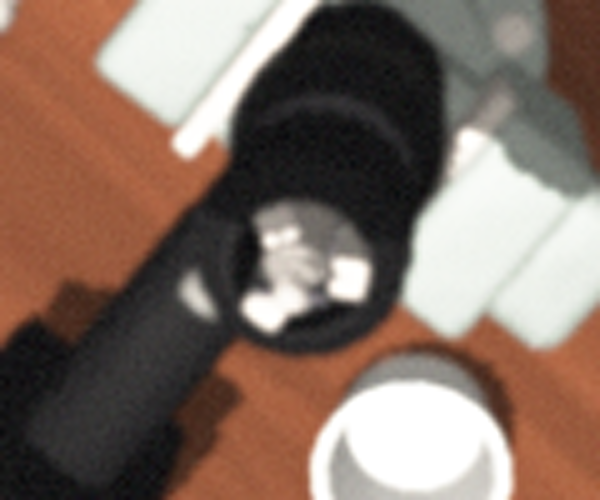

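```bash
python3 - <<'E'
from h import *
s=get_state();c=cam("wrist",s)
b=onz(c,(228+306/5,174+270/5),.22);print(b)
p=dict(s);  # earlier view at same place, yaw 1.91 rad before
p['eef_pos']=np.array([.4946,.20042,.36066]);p['tcp_rot']=[.585,.811,0,0]
a=onz(cam("wrist",p),(364,212.5),.22);print(a,(a+b)/2)
print(goto([.538,.196,.28],s))
E
```

```text
[0.54074545 0.19890406 0.22      ]
[0.53591374 0.19753641 0.22      ] [0.53832959 0.19822023 0.22      ]
[-0.0275 -0.0336  0.0811]
```

move_arm(
  moves=[
    [1,[-0.014,-0.0165,0],[0,0,0]],
    [1,[-0.014,-0.0165,0],[0,0,0]],
    [1,[0,0,0.03],[0,0,0]],
    [1,[0,0,0.03],[0,0,0]],
    [1,[0,0,0.03],[0,0,0]],
    [1,[0,0,0.03],[0,0,0]],
    [1,[0,0,0.025],[0,0,0]],
    [1,[0,0,0.02],[0,0,0]],
    [1,[0,0,0.015],[0,0,0]],
    [1,[0,0,0],[0,0,0]],
  ],
)

```text
time: 6.03
eef_pos: [0.5354, 0.1965, 0.1768]
tcp_rot: [-0.382, 0.924, 0.001, -0.004]
contact_force: [-0.2, 0.7, -0.2]
opening: 1.0
finger_force: 0.0
```

move_arm(
  moves=[
    [0.4,[0,0,0],[0,0,0]],
    [0.4,[0,0,0],[0,0,0]],
    [0.3,[0,0,0],[0,0,0]],
    [0.3,[0,0,0],[0,0,0]],
    [0.2,[0,0,0],[0,0,0]],
    [0.2,[0,0,0],[0,0,0]],
    [0.2,[0,0,0],[0,0,0]],
    [0.2,[0,0,0],[0,0,0]],
    [0.2,[0,0,0],[0,0,0]],
    [0.2,[0,0,0],[0,0,0]],
  ],
  grip_force=70,
)

```text
time: 6.87
eef_pos: [0.5389, 0.1973, 0.1836]
tcp_rot: [-0.382, 0.924, -0.0, 0.001]
contact_force: [-1.3, 1.3, 4.8]
opening: 0.476
finger_force: 70.8
```

```bash
python3 -c "
from h import *
s=get_state();print(s['eef_pos'],s['contact_force'],s['wrist_torque'],s['finger_force'],s['opening'],s['qpos'],goto([.538,.197,.18]))"
```

```text
[0.538851   0.19732186 0.18357712] [-1.28906088  1.2972705   4.83409062] [ 0.12815288  0.34638915 -0.05261889] 70.78797340393066 0.47566839282276596 [ 1.74025582e-01  1.07835725e-01  1.87442037e+00  6.14372407e-04
  1.15644742e+00 -2.18182126e+00] [0.0008 0.0004 0.0036]
```

move_arm(
  moves=[
    [0.2,[0,0,0],[0,0,0.11]],
    [0.2,[0,0,0],[0,0,0.11]],
    [0.2,[0,0,0],[0,0,0.11]],
    [0.2,[0,0,0],[0,0,0.11]],
    [0.2,[0,0,0],[0,0,0.11]],
    [0.2,[0,0,0],[0,0,0.11]],
    [0.2,[0,0,0],[0,0,0.11]],
    [0.2,[0,0,0],[0,0,0.11]],
    [0.2,[0,0,0],[0,0,0.11]],
    [0.2,[0,0,0],[0,0,0.11]],
  ],
)

```text
time: 7.7
eef_pos: [0.5386, 0.198, 0.1836]
tcp_rot: [0.159, 0.987, 0.001, 0.001]
contact_force: [-2.2, 2.1, 5.8]
opening: 0.477
finger_force: 71.4
```

```bash
python3 -c "
from h import *
s=get_state();print(s['eef_pos'],s['contact_force'],s['wrist_torque'],s['finger_force'],s['opening'],s['qpos'][5])"
```

```text
[0.53863819 0.19801879 0.18356445] [-2.23382827  2.06009295  5.83442163] [0.30187167 0.37888827 0.1318123 ] 71.38375997543335 0.4774942763386178 -1.0771653140582542
```

move_arm(
  moves=[
    [0.2,[0,0,0],[0,0,0.08]],
    [0.2,[0,0,0],[0,0,0.08]],
    [0.2,[0,0,0],[0,0,0.08]],
    [0.2,[0,0,0],[0,0,0.08]],
    [0.2,[0,0,0],[0,0,0.08]],
    [0.2,[0,0,0],[0,0,0.08]],
    [0.2,[0,0,0],[0,0,0.08]],
    [0.2,[0,0,0],[0,0,0.08]],
    [0.2,[0,0,0],[0,0,0.08]],
    [0.2,[0,0,0],[0,0,0.08]],
  ],
)

```text
time: 8.53
eef_pos: [0.539, 0.1984, 0.1836]
tcp_rot: [0.53, 0.848, 0.002, 0.001]
contact_force: [0.1, 4.5, 4.5]
opening: 0.478
finger_force: 71.3
```

```bash
python3 -c "
from h import *
s=get_state();print(s['eef_pos'],s['contact_force'],s['wrist_torque'],s['finger_force'],s['opening'],s['qpos'][5])"
```

```text
[0.53900072 0.19841921 0.18362155] [0.05255067 4.54151831 4.5010463 ] [0.39479452 0.28595348 0.16006029] 71.28359198570251 0.47800398985039394 -0.27863848811685016
```

Turned 1.9 so far, still at running torque. Continue in small steps.

move_arm(
  moves=[
    [0.2,[0,0,0],[0,0,0.04]],
    [0.2,[0,0,0],[0,0,0.04]],
    [0.2,[0,0,0],[0,0,0.04]],
    [0.2,[0,0,0],[0,0,0.04]],
    [0.2,[0,0,0],[0,0,0.04]],
    [0.2,[0,0,0],[0,0,0.03]],
    [0.2,[0,0,0],[0,0,0.03]],
    [0.2,[0,0,0],[0,0,0.03]],
    [0.2,[0,0,0],[0,0,0.03]],
    [0.2,[0,0,0],[0,0,0.03]],
  ],
)

```text
time: 9.37
eef_pos: [0.5392, 0.1985, 0.1836]
tcp_rot: [0.669, 0.743, 0.003, 0.0]
contact_force: [1.4, 4.7, 4.4]
opening: 0.476
finger_force: 71.2
```

```bash
python3 -c "
from h import *
s=get_state();print(s['eef_pos'],s['contact_force'],s['wrist_torque'],s['finger_force'],s['opening'],s['qpos'][5])"
```

```text
[0.53921124 0.19852643 0.18360685] [1.36585121 4.66491571 4.39533052] [0.52769552 0.27275384 0.14957691] 71.2345290184021 0.47601536691391516 0.06885075601786816
```

move_arm(
  moves=[
    [0.2,[0,0,0],[0,0,0.02]],
    [0.2,[0,0,0],[0,0,0.02]],
    [0.2,[0,0,0],[0,0,0.02]],
    [0.2,[0,0,0],[0,0,0.02]],
    [0.2,[0,0,0],[0,0,0.02]],
    [0.2,[0,0,0],[0,0,0.02]],
    [0.2,[0,0,0],[0,0,0.02]],
    [0.2,[0,0,0],[0,0,0.02]],
    [0.2,[0,0,0],[0,0,0.02]],
    [0.2,[0,0,0],[0,0,0.02]],
  ],
)

```text
time: 10.2
eef_pos: [0.5392, 0.1963, 0.1836]
tcp_rot: [0.738, 0.674, 0.0, 0.002]
contact_force: [-0.2, -1.6, 6.2]
opening: 0.474
finger_force: 71.4
```

```bash
python3 -c "
from h import *
s=get_state();print(s['eef_pos'],s['contact_force'],s['wrist_torque'],s['finger_force'],s['opening'],s['qpos'][5])"
```

```text
[0.53922567 0.19630096 0.18360542] [-0.20308262 -1.56079337  6.19338653] [-0.17400362  0.25051686  1.46970743] 71.43416404724121 0.47374382772490514 0.26570169495963775
```

move_arm(
  moves=[
    [0.2,[0,0,0],[0,0,0]],
    [0.2,[0,0,0],[0,0,0]],
    [0.2,[0,0,0],[0,0,0]],
    [0.2,[0,0,0],[0,0,0.01]],
    [0.2,[0,0,0],[0,0,0.01]],
    [0.2,[0,0,0],[0,0,0.01]],
    [0.2,[0,0,0],[0,0,0.01]],
    [0.2,[0,0,0],[0,0,0.01]],
    [0.2,[0,0,0],[0,0,0.01]],
    [0.2,[0,0,0],[0,0,0]],
  ],
  grip_force=110,
)

```text
time: 11.03
eef_pos: [0.5389, 0.1949, 0.1837]
tcp_rot: [0.759, 0.651, -0.001, 0.003]
contact_force: [-1.9, -6.0, 7.9]
opening: 0.469
finger_force: 110.0
```

```bash
python3 -c "
from h import *
s=get_state();print(s['eef_pos'],s['contact_force'],s['wrist_torque'],s['finger_force'],s['opening'],s['qpos'][5])"
```

```text
[0.53889813 0.19487033 0.18373853] [-1.93529962 -5.95385422  7.90995975] [-0.96555948  0.51291747  0.15383874] 110.03088712692261 0.4688354154041228 0.3272644787894236
```

move_arm(
  moves=[
    [0.2,[0,0,0],[0,0,0.01]],
    [0.2,[0,0,0],[0,0,0.01]],
    [0.2,[0,0,0],[0,0,0.01]],
    [0.2,[0,0,0],[0,0,0.01]],
    [0.2,[0,0,0],[0,0,0.01]],
    [0.2,[0,0,0],[0,0,0.01]],
    [0.2,[0,0,0],[0,0,0.01]],
    [0.2,[0,0,0],[0,0,0.01]],
    [0.2,[0,0,0],[0,0,0.01]],
    [0.2,[0,0,0],[0,0,0.01]],
  ],
)

```text
time: 11.87
eef_pos: [0.539, 0.1963, 0.1837]
tcp_rot: [0.787, 0.617, 0.0, 0.003]
contact_force: [-1.0, -0.7, 7.2]
opening: 0.47
finger_force: 110.7
```

```bash
python3 -c "
from h import *
s=get_state();print(s['eef_pos'],s['contact_force'],s['wrist_torque'],s['finger_force'],s['opening'],s['qpos'][5])"
```

```text
[0.53903128 0.19627412 0.18369821] [-1.03434978 -0.6721866   7.15617489] [-0.14339575  0.33699429  2.87558656] 110.69347143173218 0.4701320968683971 0.41859024493456465
```

move_arm(
  moves=[
    [0.6,[0,0,0],[0,0,0]],
    [1,[0,0,0],[0,0,0]],
    [1,[0,0,0],[0,0,0]],
    [1,[0,0,0],[0,0,0]],
    [1,[0,0,0],[0,0,0]],
    [1,[0,0,-0.03],[0,0,0]],
    [1,[0,0,-0.035],[0,0,0]],
    [1,[0,0,-0.035],[0,0,0]],
    [1,[0,0,-0.035],[0,0,0]],
    [1,[0,0,-0.035],[0,0,0]],
  ],
)

```text
time: 12.7
eef_pos: [0.5377, 0.1968, 0.3527]
tcp_rot: [0.791, 0.612, -0.0, -0.0]
contact_force: [1.3, 0.4, 0.9]
opening: 1.005
finger_force: 0.0
```

move_arm(
  moves=[
    [1,[0,0,0],[0,0,0]],
    [1,[-0.02,0,0],[0,0,0]],
    [1,[-0.02,0,0],[0,0,0]],
    [1,[0,0,0],[0,0,0]],
    [1,[0,0,0],[0,0,0]],
    [1,[0,0,0],[0,0,0]],
    [1,[0,0,0],[0,0,0]],
    [1,[0,0,0],[0,0,0]],
    [1,[0,0,0],[0,0,0]],
    [1,[0,0,0],[0,0,0]],
  ],
)

```text
time: 13.53
eef_pos: [0.528, 0.1586, 0.3511]
tcp_rot: [0.791, 0.612, -0.0, -0.0]
contact_force: [-0.7, -0.4, 0.5]
opening: 0.999
finger_force: 0.0
```

```bash
python3 - <<'E'
from h import *
s=get_state();im=read_camera("wrist");c=cam("wrist",s);x=proj(c,[.538,.197,.22])[0];print(s['eef_pos'],s['qpos'],x)
u,v=x.astype(int);cr=im[max(0,v-50):v+50,max(0,u-60):u+60,::-1];cv2.imwrite("pics/w3.png",cv2.resize(cr,None,fx=5,fy=5,interpolation=2))
E
```

```text
[0.52799211 0.1586208  0.35114376] [ 1.07744887e-01 -5.62136573e-02  1.73495115e+00  9.09270827e-05
  1.46314138e+00  3.61176876e-01] [320.02657493 154.68670351]
```

View pics/w3.png

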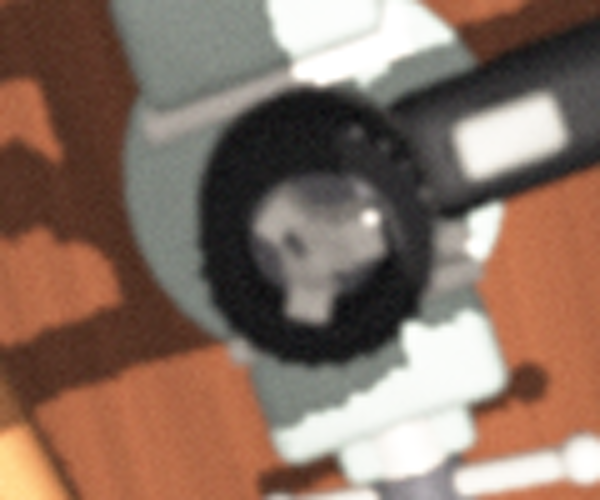

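move_arm(
  moves=[
    [1,[-0.038,0.0016,0],[0,0,0]],
    [1,[-0.038,0.0016,0],[0,0,0]],
    [1,[-0.038,0.0016,0],[0,0,0]],
    [1,[-0.038,0.0016,0],[0,0,0]],
    [1,[-0.038,0.0016,0],[0,0,0]],
    [1,[-0.038,0.0016,0],[0,0,0]],
    [1,[-0.038,0.0016,0],[0,0,0]],
    [1,[-0.038,0.0016,0],[0,0,0]],
    [1,[-0.038,0.0016,0],[0,0,0]],
    [1,[-0.038,0.0016,0],[0,0,0]],
  ],
)

```text
time: 14.42
eef_pos: [0.4473, -0.2152, 0.3516]
tcp_rot: [0.791, 0.612, 0.0, 0.0]
contact_force: [0.7, 0.0, 0.1]
opening: 0.998
finger_force: 0.0
```

move_arm(
  moves=[
    [0.3,[0,0,0],[0,0,-0.107]],
    [0.3,[0,0,0.03],[0,0,0]],
    [0.3,[0,0,0.03],[0,0,0]],
    [0.3,[0,0,0.03],[0,0,0]],
    [0.3,[0,0,0.03],[0,0,0]],
    [0.3,[0,0,0.01],[0,0,0]],
    [0.3,[0,0,0],[0,0,0]],
    [0.3,[0,0,0],[0,0,0]],
    [0.3,[0,0,0],[0,0,0]],
    [0.3,[0,0,0],[0,0,0]],
  ],
)

```text
time: 15.25
eef_pos: [0.4492, -0.2145, 0.2241]
tcp_rot: [0.757, 0.653, 0.0, 0.002]
contact_force: [0.1, -0.7, 0.8]
opening: 0.3
finger_force: 0.0
```

```bash
python3 - <<'E'
from h import *
s=get_state();im=read_camera("wrist");c=cam("wrist",s)
u=[.1461,.9893];P=[[.448+u[0]*k,-.2135+u[1]*k,.092] for k in(-.055,0,.055)]
q=proj(c,P);print(s['eef_pos'],s['qpos'],s['tcp_rot'],q,goto([.448,-.2135,.12]))
o=im[:,:,::-1].copy()
for a in q: cv2.circle(o,tuple(int(v) for v in a),3,(0,0,255),1)
cv2.imwrite("pics/w4raw.png",im[:,:,::-1]);cv2.imwrite("pics/w4.png",o)
E
```

```text
[ 0.44918031 -0.21445112  0.22406273] [-6.49544322e-01 -1.08060860e-01  2.01325944e+00 -2.27049334e-05
  1.23171840e+00 -5.02703056e-01] [7.57066853e-01 6.53333234e-01 4.75205109e-04 2.28905569e-03] [[318.38577927 252.62793415]
 [318.10180666 197.1193868 ]
 [317.78478879 135.15143541]] [ 0.0009 -0.0015  0.1037]
```

View pics/w4.png

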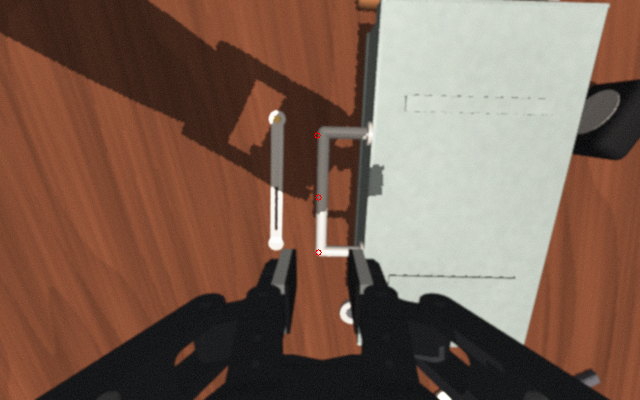

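move_arm(
  moves=[
    [0.3,[0.001,0.0015,0.02],[0,0,0]],
    [0.3,[0,0,0.02],[0,0,0]],
    [0.3,[0,0,0.02],[0,0,0]],
    [0.3,[0,0,0.02],[0,0,0]],
    [0.3,[0,0,0.02],[0,0,0]],
    [0.3,[0,0,0.015],[0,0,0]],
    [0.3,[0,0,0.015],[0,0,0]],
    [0.3,[0,0,0.01],[0,0,0]],
    [0.3,[0,0,0.007],[0,0,0]],
    [0.3,[0,0,0],[0,0,0]],
  ],
)

```text
time: 16.13
eef_pos: [0.4493, -0.2126, 0.0736]
tcp_rot: [0.757, 0.653, -0.0, -0.001]
contact_force: [-0.9, -0.3, 0.6]
opening: 0.304
finger_force: 0.0
```

```bash
python3 - <<'E'
from h import *
s=get_state();im=read_camera("wrist")
print(s['eef_pos'],s['tcp_rot'],s['contact_force'],s['opening'])
cv2.imwrite("pics/w5.png",im[:,:,::-1])
E
```

```text
[ 0.4492618  -0.21258227  0.0735855 ] [ 7.57122894e-01  6.53272031e-01 -1.62525526e-04 -7.41431381e-04] [-0.92836349 -0.25413565  0.57317131] 0.303781730560986
```

View pics/w5.png

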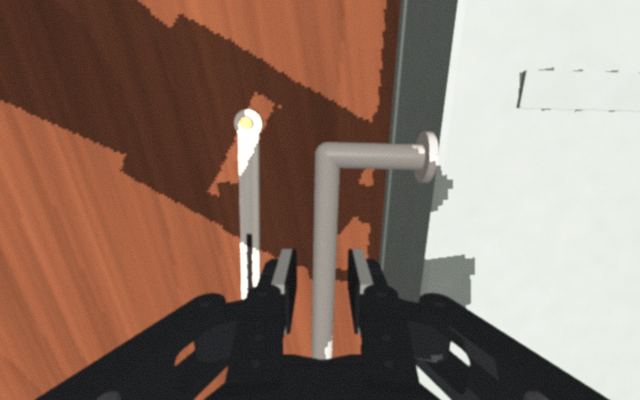

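move_arm(
  moves=[
    [0.1,[0,0,0],[0,0,0]],
    [0.1,[0,0,0],[0,0,0]],
    [0,[0,0,0],[0,0,0]],
    [0,[0,0,0],[0,0,0]],
    [0,[0,0,0],[0,0,0]],
    [0,[0,0,0],[0,0,0]],
    [0,[0,0,0],[0,0,0]],
    [0,[0,0,0],[0,0,0]],
    [0,[0,0,0],[0,0,0]],
    [0,[0,0,0],[0,0,0]],
  ],
  grip_force=45,
)

```text
time: 17.02
eef_pos: [0.4499, -0.2133, 0.0755]
tcp_rot: [0.757, 0.653, -0.0, 0.0]
contact_force: [-3.9, 0.5, 5.3]
opening: 0.103
finger_force: 44.0
```

```bash
python3 - <<'E'
from h import *
s=get_state();print(s['eef_pos'],s['tcp_rot'],s['contact_force'],s['wrist_torque'],s['opening'],s['finger_force'])
# arc in steps
import math
r=.21;d=.0095
for th in np.arange(0,1.5,.149): print(round(th,3),np.round([r*(math.cos(d)-math.cos(th+d)),r*(math.sin(th+d)-math.sin(d))],4))
E
```

```text
[ 0.44990591 -0.21330954  0.07551448] [ 7.57291710e-01  6.53076581e-01 -2.07033477e-05  4.94006617e-04] [-3.89670507  0.47948945  5.26411333] [ 0.03218451  0.52929094 -0.26210838] 0.10276972304027683 44.02454495429993
0.0 [0. 0.]
0.149 [0.0026 0.0312]
0.298 [0.0098 0.0616]
0.447 [0.0215 0.0906]
0.596 [0.0373 0.1175]
0.745 [0.057  0.1418]
0.894 [0.08  0.163]
1.043 [0.106  0.1804]
1.192 [0.1342 0.1938]
1.341 [0.1641 0.2029]
1.49 [0.195  0.2075]
```

move_arm(
  moves=[
    [0,[0,0.0002,-0.0062],[0,0,0]],
    [0,[0,0.0004,-0.0062],[0,0,0]],
    [0,[0,0.0005,-0.0062],[0,0,0]],
    [0,[0,0.0007,-0.0063],[0,0,0]],
    [0,[0,0.0008,-0.0063],[0,0,0]],
    [0,[0,0.0011,-0.0062],[0,0,0]],
    [0,[0,0.0012,-0.0061],[0,0,0]],
    [0,[0,0.0014,-0.0061],[0,0,0]],
    [0,[0,0.0016,-0.006],[0,0,0]],
    [0,[0,0.0019,-0.006],[0,0,0]],
  ],
)

```text
time: 17.85
eef_pos: [0.459, -0.2148, 0.1365]
tcp_rot: [0.757, 0.653, -0.001, 0.0]
contact_force: [-0.7, -6.2, -4.4]
opening: 0.095
finger_force: 43.7
```

```bash
python3 - <<'E'
from h import *
s=get_state();print(s['eef_pos'],s['tcp_rot'],s['contact_force'],s['wrist_torque'],s['opening'],s['finger_force'])
E
```

```text
[ 0.458956   -0.21480882  0.13646569] [ 7.56974162e-01  6.53444232e-01 -8.49027752e-04  1.80658874e-04] [-0.7392909  -6.15924058 -4.35167164] [-0.83416652  0.2836098  -0.27217145] 0.09512645606812947 43.68631660938263
```

move_arm(
  moves=[
    [0,[0,0.0021,-0.006],[0,0,0]],
    [0,[0,0.0022,-0.0059],[0,0,0]],
    [0,[0,0.0024,-0.0058],[0,0,0]],
    [0,[0,0.0025,-0.0057],[0,0,0]],
    [0,[0,0.0027,-0.0056],[0,0,0]],
    [0,[0,0.0028,-0.0055],[0,0,0]],
    [0,[0,0.003,-0.0055],[0,0,0]],
    [0,[0,0.0031,-0.0054],[0,0,0]],
    [0,[0,0.0033,-0.0053],[0,0,0]],
    [0,[0,0.0035,-0.0052],[0,0,0]],
  ],
)

```text
time: 18.68
eef_pos: [0.4843, -0.2192, 0.1922]
tcp_rot: [0.757, 0.654, -0.003, -0.002]
contact_force: [-7.6, -6.2, -1.4]
opening: 0.098
finger_force: 43.7
```

move_arm(
  moves=[
    [0,[0,0.0036,-0.0051],[0,0,0]],
    [0,[0,0.0038,-0.005],[0,0,0]],
    [0,[0,0.0039,-0.0049],[0,0,0]],
    [0,[0,0.0041,-0.0048],[0,0,0]],
    [0,[0,0.0042,-0.0046],[0,0,0]],
    [0,[0,0.0044,-0.0045],[0,0,0]],
    [0,[0,0.0045,-0.0044],[0,0,0]],
    [0,[0,0.0046,-0.0042],[0,0,0]],
    [0,[0,0.0048,-0.0041],[0,0,0]],
    [0,[0,0.0049,-0.004],[0,0,0]],
  ],
)

```text
time: 19.52
eef_pos: [0.5261, -0.2265, 0.2401]
tcp_rot: [0.757, 0.653, -0.005, -0.001]
contact_force: [-10.4, -7.3, 7.4]
opening: 0.094
finger_force: 43.8
```

```bash
python3 - <<'E'
from h import *
s=get_state();print(s['eef_pos'],s['tcp_rot'],s['contact_force'],s['wrist_torque'],s['opening'],s['finger_force'])
d=s['eef_pos']-np.array([.4499,-.2133,.0755]);print(d@np.array([.989,-.147,0]),d[2])
E
```

```text
[ 0.52606173 -0.22654488  0.24008169] [ 0.75694837  0.65345634 -0.00473639 -0.00124289] [-10.40857154  -7.29679034   7.4401669 ] [-0.99692229  1.91647473 -0.24905641] 0.09361067398608759 43.813610672950745
0.07727094636726078 0.16458168952224422
```

move_arm(
  moves=[
    [0,[0,0.0049,-0.0042],[0,0,0]],
    [0,[0,0.005,-0.004],[0,0,0]],
    [0,[0,0.0051,-0.0039],[0,0,0]],
    [0,[0,0.0052,-0.0037],[0,0,0]],
    [0,[0,0.0053,-0.0035],[0,0,0]],
    [0,[0,0.0053,-0.0033],[0,0,0]],
    [0,[0,0.0054,-0.0031],[0,0,0]],
    [0,[0,0.0055,-0.0029],[0,0,0]],
    [0,[0,0.0056,-0.0026],[0,0,0]],
    [0,[0,0.0056,-0.0024],[0,0,0]],
  ],
)

```text
time: 20.35
eef_pos: [0.5796, -0.2358, 0.2735]
tcp_rot: [0.757, 0.653, -0.004, 0.002]
contact_force: [-5.5, -10.3, 3.0]
opening: 0.095
finger_force: 43.7
```

```bash
python3 - <<'E'
from h import *
s=get_state();print(s['eef_pos'],s['tcp_rot'],s['contact_force'],s['wrist_torque'],s['opening'],s['finger_force'])
d=s['eef_pos']-np.array([.4499,-.2133,.0755]);print(d@np.array([.989,-.147,0]),d[2])
im=read_camera("side");cv2.imwrite("pics/s6.png",cv2.resize(im[60:240,250:490,::-1],None,fx=3.3,fy=3.3,interpolation=2))
E
```

```text
[ 0.57961638 -0.23583535  0.27348608] [ 0.75727092  0.6530851  -0.00422176  0.00166906] [ -5.47639371 -10.26462753   3.02222188] [-1.51002547  0.96720501 -0.12387969] 0.09504540611863282 43.69458317756653
0.13160219368345427 0.1979860795708181
```

View pics/s6.png

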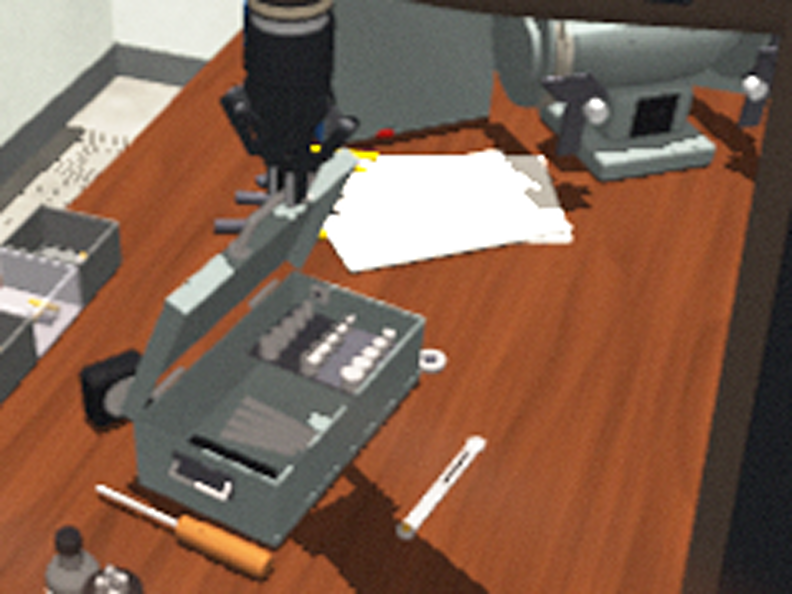

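```bash
python3 - <<'E'
from h import *
from scipy.optimize import least_squares
P=np.array([[.4499,-.2133,.0755],[.459,-.2148,.1365],[.4843,-.2192,.1922],[.5261,-.2265,.2401],[.5796,-.2358,.2735]])
d=P-P[0];X=np.c_[d@[.989,-.147,0],d[:,2]];print(X)
f=lambda c:np.hypot(*(X-c[:2]).T)-.21
r=least_squares(f,[.21,0]);print(r.x,r.fun)
r2=least_squares(f,[.21,0],args=()) if 0 else least_squares(lambda c:np.hypot(*(X[1:]-c[:2]).T)-.21,[.21,0]);print(r2.x,r2.fun)
c=r2.x
for x in X: print(np.arctan2(x[1]-c[1],c[0]-x[0])-.0095)
for th in(1.4,1.45,1.49):
  a=th+.0095;print(th,c+.21*np.array([-np.cos(a),np.sin(a)]))
print("lateral",d@[-.147,-.989,0])
E
```

```text
[[0.        0.       ]
 [0.0092204 0.061    ]
 [0.0348889 0.1167   ]
 [0.0773022 0.1646   ]
 [0.1315808 0.198    ]]
[0.21065986 0.0027541 ] [ 0.00067786 -0.0003087  -0.00052662 -0.00028982  0.00065246]
[0.21147722 0.0034611 ] [ 0.00028207 -0.00022278 -0.0003129   0.0003065 ]
-0.025864836185432095
0.26766218148909526
0.5607060433056594
0.8669515108720958
1.171603078913187
1.4 [0.17775168 0.21073528]
1.45 [0.18815321 0.21216182]
1.49 [0.19651767 0.21292759]
lateral [0.        0.0001458 0.0007783 0.0018534 0.0031866]
```

move_arm(
  moves=[
    [0,[-0.0004,0.0045,-0.002],[0,0,0]],
    [0,[-0.0004,0.0045,-0.0019],[0,0,0]],
    [0,[-0.0004,0.0045,-0.0017],[0,0,0]],
    [0,[-0.0004,0.0045,-0.0016],[0,0,0]],
    [0,[-0.0004,0.0046,-0.0015],[0,0,0]],
    [0,[-0.0004,0.0046,-0.0013],[0,0,0]],
    [0,[-0.0004,0.0046,-0.0012],[0,0,0]],
    [0,[-0.0004,0.0046,-0.001],[0,0,0]],
    [0,[-0.0004,0.0046,-0.0009],[0,0,0]],
    [0,[-0.0004,0.0046,-0.0008],[0,0,0]],
  ],
)

```text
time: 21.23
eef_pos: [0.6253, -0.2439, 0.2872]
tcp_rot: [0.757, 0.653, -0.001, 0.001]
contact_force: [-3.1, -3.1, 4.4]
opening: 0.096
finger_force: 44.4
```

```bash
python3 - <<'E'
from h import *
s=get_state();print(s['eef_pos'],s['tcp_rot'],s['contact_force'],s['wrist_torque'],s['opening'],s['finger_force'])
d=s['eef_pos']-np.array([.4499,-.2133,.0755]);x=np.array([d@np.array([.989,-.147,0]),d[2]]);print(x)
c=np.array([.2115,.0035]);print(np.arctan2(x[1]-c[1],c[0]-x[0])-.0095,np.hypot(*(x-c)))
E
```

```text
[ 0.62532258 -0.24391509  0.28724275] [ 7.57259128e-01  6.53113490e-01 -1.04437620e-03  5.39257847e-04] [-3.10195292 -3.1470831   4.39249586] [-0.57490991  0.7483598  -0.2258237 ] 0.0957670641773894 44.44022297859192
[0.17799335 0.21174275]
1.4017618244155199 0.21092116864227278
```

move_arm(
  moves=[
    [0,[-0.0003,0.003,-0.0004],[0,0,0]],
    [0,[-0.0003,0.003,-0.0004],[0,0,0]],
    [0,[-0.0002,0.003,-0.0003],[0,0,0]],
    [0,[0,0.003,-0.0003],[0,0,0]],
    [0,[0,0.003,-0.0002],[0,0,0]],
    [0,[0,0.0025,-0.0001],[0,0,0]],
    [0,[0,0.001,0],[0,0,0]],
    [0,[0,0,0],[0,0,0]],
    [0,[0,0,0],[0,0,0]],
    [0,[0,0,0],[0,0,0]],
  ],
)

```text
time: 22.07
eef_pos: [0.6443, -0.2471, 0.289]
tcp_rot: [0.757, 0.653, -0.0, 0.001]
contact_force: [-2.7, -4.3, 6.1]
opening: 0.093
finger_force: 46.4
```

```bash
python3 - <<'E'
from h import *
s=get_state();print(s['eef_pos'],s['contact_force'],s['wrist_torque'],s['opening'],s['finger_force'])
d=s['eef_pos']-np.array([.4499,-.2133,.0755]);x=np.array([d@np.array([.989,-.147,0]),d[2]]);print(x)
c=np.array([.2115,.0035]);print(np.arctan2(x[1]-c[1],c[0]-x[0])-.0095,np.hypot(*(x-c)))
a=read_camera("top");b=read_camera("side")
f=lambda im,x,y,w,h:cv2.resize(im[y:y+h,x:x+w,::-1],(400,400),interpolation=2)
cv2.imwrite("pics/e.png",np.hstack([f(a,340,110,160,160),f(b,260,90,140,140)]))
T,S=cam("top"),cam("side")
E
```

```text
[ 0.64427347 -0.24709218  0.28898834] [-2.66125473 -4.34728034  6.12468883] [-0.59681154  0.60558266 -0.22277398] 0.0927056700093193 46.43565237522125
[0.19720281 0.21348834]
1.493315624795568 0.2104744925017112
```

View pics/e.png

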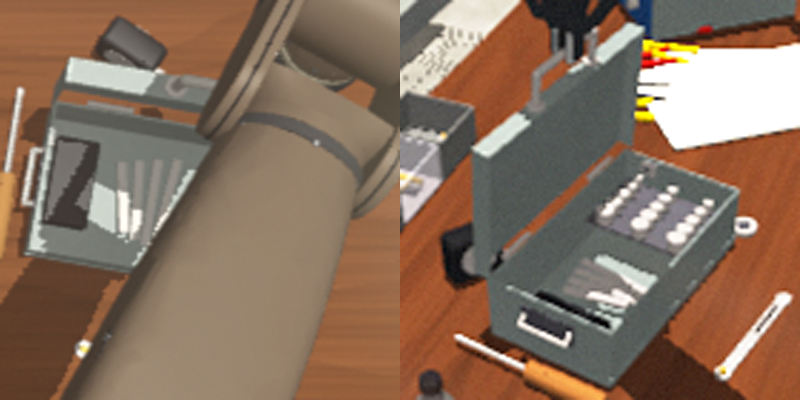

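```bash
python3 - <<'E'
from h import *
T=cam("top");u=np.array([.989,-.147])
X=lambda p,z:onz(T,p,z)[:2]@u
print("bar closed x",np.array([.4505,-.2135])@u,"tcp now x",np.array([.64427,-.24709])@u)
print("closed front/back",X((351,211),.102),X((360,150),.102),X((361.2,148),.102))
print("open back/front edge",X((368,132.8),.26),X((360.8,146),.26))
E
```

```text
bar closed x 0.476929 tcp now x 0.67350526
closed front/back 0.5180088394004726 0.6828026502969131 0.6886482708768551
open back/front edge 0.6896873854066403 0.656952960680687
```

move_arm(
  moves=[
    [0,[0,-0.0005,0],[0,0,0]],
    [0,[0,-0.0005,0],[0,0,0]],
    [0,[0,0,0],[0,0,0]],
    [0,[0,0,0],[0,0,0]],
    [0,[0,0,0],[0,0,0]],
    [0,[0,0,0],[0,0,0]],
    [0,[0,0,0],[0,0,0]],
    [0,[0,0,0],[0,0,0]],
    [0,[0,0,0],[0,0,0]],
    [0,[0,0,0],[0,0,0]],
  ],
)

```text
time: 23.0
eef_pos: [0.6432, -0.247, 0.2889]
tcp_rot: [0.757, 0.653, -0.0, 0.001]
contact_force: [-2.4, -3.8, 5.1]
opening: 0.095
finger_force: 46.4
```

```bash
python3 - <<'E'
from h import *
s=get_state();print(s['eef_pos'],s['contact_force'],s['opening'],s['finger_force'],abs(s['dq']).max())
print(sign_off())
E
```

```text
[ 0.64319298 -0.24695072  0.28888551] [-2.36899352 -3.75501707  5.09804631] 0.0950123593842078 46.422677636146545 0.0011198328199849585
the job is handed in; nothing more can be done
None
```

I turned the chuck sleeve clockwise until it came hard up against its stop (about 2.9 N m), then raised the lid to about 1.49 rad by my estimate (±0.015), where the gripper still holds it steady; job handed in at 23 s.

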